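# Put the nested leather punches away in their latched case

## Robot

A 6-joint arm with a two-finger parallel gripper is mounted at the origin on the work surface. World frame = base frame: x ahead of the robot, y to its left, z up, the work surface at z = 0. Lengths are in mm, angles in rad, forces in N, time in s.
With the tool pointing down it reaches from about 250 to 775 mm from the base axis. Payload 4 kg.
Tool frame: the origin (TCP) lies on the mounting face of the last link; the fingertips stand 173 mm ahead of it and the grasp point (between the pads) lies 155 mm ahead of it; z points along the fingers, y is the line along which they close (so a half turn about z gives the same grasp; the last joint's range is limited). The gripper opens to 85 mm and grips with 20 to 120 N. Pads are 22 mm wide; open, the fingers measure 114 mm over their backs; the gripper's body (76 mm by 85 mm) begins 54 mm behind the grasp point. The pads swing forward as they close: fully open they stand 13 mm farther back than shut.
Start: joints at [-1.273, 0.087, 1.371, -0, 1.684, -0.103], TCP at [214.579, -506.415, 404.741] pointing down, gripper open.
Joint ranges: [-3.1, 3.1], [-0.76, 2.03], [0.27, 2.55], [-1.08, 4.22], [0.17, 2.65], [-2.57, 2.57]. Speed limits (rad/s): [2.79, 2.79, 3.14, 3.14, 3.14, 3.14].

## Interface

Orientations are given as a unit quaternion [w, x, y, z].
In Python, from cell import robot gives the robot as it stands. Calls block until the motion is done:
- robot.move_to(position, orientation): joint-space move of the TCP to a pose.
- robot.servo_line(position, velocity=150, attitude=None, contact_N=None): straight line of the TCP; attitude=None keeps the orientation; velocity is the mean speed in mm/s. With contact_N (N) it stops when the force on the tool has changed by that much, and returns True; else False.
- robot.movej(angles): joint-space move.
- robot.ungrasp() and robot.close_gripper(force=None): open the fingers fully, or close them until they stop; force is the grip in N (None keeps the last).
- robot.sleep(seconds).
- robot.inverse_kinematics(position, orientation): joint angles nearest the present ones, or None.
- robot.get_obs(): the state.
- robot.camera(name): name is "scene" or "side" or "wrist"; returns the picture (480x640x3 uint8, red, green, blue); there is no depth.
- robot.camera_params(name): a dict with "fov_y" (degrees; the focal length in pixels is half the picture's height over the tangent of half this angle, whatever the lens; pixels are square), "cx", "cy" (the principal point, pixels), "world_to_cam" (4x4, takes a point from world to camera coordinates); the wrist camera has in their place "hand_eye" (4x4, takes a point from camera to tool coordinates, whose origin is the TCP and whose axes are the flange's). Camera axes: x right, y down, z forward; pixel columns grow to the right and rows downward; lengths in mm; the calibration is good to about 2 mm. A picture is of the moment at which its call begins: read the wrist's pose just before it. camera_params takes no time and is no camera call.
A pose or a line that the arm cannot do raises robot.IKError and nothing moves.
- robot.job_done(): hands the job in; it is judged then, once.
The state is a dict: "clock": time; "joint_positions": joint angles; "dq": joint speeds; "joint_torque": joint torques, N m; "tcp_pos": TCP position; "tcp_rot": TCP orientation; "wrist_force": force on the tool from outside, world axes, zero at the start; "ft_torque": the same for the moment, N m; "opening": finger opening in mm; "finger_force": force on a finger pad.
Only numpy, scipy, OpenCV 4.12 (cv2) and the standard library are available. Lean on these libraries where they do the work, as an engineer would, in place of code of your own. Each camera call takes 0.05 s, during which the arm holds its last target. There are 200 camera calls.

## Task

Put the round punches on the white board back in their case: swing the case's lever latch out, raise the lid right up, pull apart the punches that are stuck one inside another, and stand every one upright on the floor of its own bay, smallest at the left end and largest at the right as you face the case; the bay of a missing punch stays empty. Then shut the lid and swing the latch fully home. Leave the other things on the bench where they are.

Things in the scene. Friction and masses are not known exactly. Their poses are not given: they have to be found in the camera images.
- punch_1: solid steel punch No. 1 of 6, 89 mm tall: shank 22 mm across, dark round head 30 mm across over the top 25 mm. Starts parked tightly in tube No. 2, both feet on the white board (fixed, 12 mm thick); all of its head shows, 2 mm clear of the tube's top. Sprung rubber pads in the bore hold it with 1 to 2 N: a slow straight pull frees it after 62 mm. May be absent. Origin: centre of its foot, z up.
- punch_2: steel tube punch No. 2 of 6, 62 mm tall: shank 29 mm across, dark collar 37 mm across over the top 25 mm (eight flats, facing the body's x, y and the diagonals), open bore that may hold No. 1. Stands on the white board (fixed, 12 mm thick). Its weight exceeds the pull that frees No. 1, so it stays standing. Always present. Origin: centre of its foot, z up.
- punch_3: solid steel punch No. 3 of 6, 89 mm tall: shank 36 mm across, dark round head 44 mm across over the top 25 mm. Starts parked tightly in tube No. 4, both feet on the white board (fixed, 12 mm thick); all of its head shows, 2 mm clear of the tube's top. Sprung rubber pads in the bore hold it with 1.5 to 3 N: a slow straight pull frees it after 62 mm. May be absent. Origin: centre of its foot, z up.
- punch_4: steel tube punch No. 4 of 6, 62 mm tall: shank 43 mm across, dark collar 51 mm across over the top 25 mm (eight flats, facing the body's x, y and the diagonals), open bore that may hold No. 3. Stands on the white board (fixed, 12 mm thick). Its weight exceeds the pull that frees No. 3, so it stays standing. Always present. Origin: centre of its foot, z up.
- punch_5: solid steel punch No. 5 of 6, 89 mm tall: shank 50 mm across, dark round head 58 mm across over the top 25 mm. Starts parked tightly in tube No. 6, both feet on the white board (fixed, 12 mm thick); all of its head shows, 2 mm clear of the tube's top. Sprung rubber pads in the bore hold it with 2 to 4 N: a slow straight pull frees it after 62 mm. May be absent. Origin: centre of its foot, z up.
- punch_6: steel tube punch No. 6 of 6, 62 mm tall: shank 57 mm across, dark collar 65 mm across over the top 25 mm (eight flats, facing the body's x, y and the diagonals), open bore that may hold No. 5. Stands on the white board (fixed, 12 mm thick). Its weight exceeds the pull that frees No. 5, so it stays standing. Always present. Origin: centre of its foot, z up.
- bay_1 (a point): centre of the floor of punch No. 1's bay in the case: 33 mm wide (y), 126 mm long (x); dividers 34 mm and outer walls 39 mm high above this floor, which is 6 mm above the bench. Bay 1, the narrowest, is at the case's left end as the robot sees it (+y), bay 6, the widest, at the right. Axes of the case: x from its front to its hinged back, y left, z up.
- bay_2 (a point): centre of the floor of punch No. 2's bay in the case: 40 mm wide (y), 126 mm long (x); dividers 34 mm and outer walls 39 mm high above this floor, which is 6 mm above the bench. Bay 1, the narrowest, is at the case's left end as the robot sees it (+y), bay 6, the widest, at the right. Axes of the case: x from its front to its hinged back, y left, z up.
- bay_3 (a point): centre of the floor of punch No. 3's bay in the case: 47 mm wide (y), 126 mm long (x); dividers 34 mm and outer walls 39 mm high above this floor, which is 6 mm above the bench. Bay 1, the narrowest, is at the case's left end as the robot sees it (+y), bay 6, the widest, at the right. Axes of the case: x from its front to its hinged back, y left, z up.
- bay_4 (a point): centre of the floor of punch No. 4's bay in the case: 54 mm wide (y), 126 mm long (x); dividers 34 mm and outer walls 39 mm high above this floor, which is 6 mm above the bench. Bay 1, the narrowest, is at the case's left end as the robot sees it (+y), bay 6, the widest, at the right. Axes of the case: x from its front to its hinged back, y left, z up.
- bay_5 (a point): centre of the floor of punch No. 5's bay in the case: 61 mm wide (y), 126 mm long (x); dividers 34 mm and outer walls 39 mm high above this floor, which is 6 mm above the bench. Bay 1, the narrowest, is at the case's left end as the robot sees it (+y), bay 6, the widest, at the right. Axes of the case: x from its front to its hinged back, y left, z up.
- bay_6 (a point): centre of the floor of punch No. 6's bay in the case: 68 mm wide (y), 126 mm long (x); dividers 34 mm and outer walls 39 mm high above this floor, which is 6 mm above the bench. Bay 1, the narrowest, is at the case's left end as the robot sees it (+y), bay 6, the widest, at the right. Axes of the case: x from its front to its hinged back, y left, z up.
- latch (a joint): lever latch on the case's front, rad: 0 = home (upright, its hook over the catch on the lid, holding it shut); grows as the lever swings out and down toward the case's front, to a stop at 0.9. Stiff hinge: it stays where it is left; under 1 N at the tab moves it.
- latch_tab (a point): middle of the latch lever's thumb tab: flat steel 20 mm wide (along the case's y), 8 mm thick, 34 mm long. Pinch it from above by its two side edges; it turns in the fingers. It swings about latch_pivot; home, it lies 74 mm above and 10 mm in front of the pivot and 28 mm in front of the lid's face.
- latch_pivot (a point): pin of the latch lever, on the base's front wall 105 mm right of the case's middle; lies along the case's y, 22 mm above the bench. Axes: those of the case.
- lid (a joint): the case's lid, rad: 0 = shut, grows as it opens, to a stop at 1.6. Beyond about 1.0 its weight holds it open; below that it falls shut if let go. Open, it stands behind the bays, 190 mm high, its handle 235 mm. While the latch is home it cannot be opened.
- handle_bar (a point): middle of the bar handle on the lid's front face: a round bar 12 mm thick, 90 mm long along the case's y, its axis 40 mm off the face, on a post at each end. When the lid stands open the bar is on top of it. It can be pinched from above across the bar (along the case's x) and turns in the fingers as the lid swings.
- lid_hinge (a point): middle of the lid's hinge line at the back rim of the base (45 mm above the bench), along the case's y. Wooden case 140 mm deep (x), 337 mm wide (y): base 45 mm high with six bays, lid 62 mm deep; shut 108 mm high. Bar handle, lid shut: 180 mm in front of this line and 36 mm above it. Axes: those of the case.
- glue_bottle: squeeze bottle of glue, 150 mm tall. Bystander: leave alone. Origin: its underside.
- jar: white jar, 75 mm tall. Bystander: leave alone. Origin: its underside.
- wax_tin: flat round tin, 52 mm across, 20 mm high, among the punches on the board. Bystander: leave alone. Origin: its underside.
- thread_spool: spool of thread, 42 mm tall. Bystander: leave alone. Origin: its underside.
- mallet: white-headed mallet lying on the bench, 300 mm long. Bystander: leave alone. Origin: its underside.
- bone_folder: flat bone tool, 150 mm long, 8 mm thick. Bystander: leave alone. Origin: its underside.
There are look-alikes about, which are no part of the job. What is shaped like the punch_5 but red is not meant.

How it is judged:
By the outcome, as a careful person would: the job done as asked, in the order asked, and still so for the second after the job is handed in, with the robot touching nothing.
Of punch_1, punch_3, punch_5 only 1 to 3 are there at a start; the rules pass over those that are not, and their reading is None.
At some moment in a run one of punch_6 may be knocked a few centimetres aside while the robot is not near it.
It also fails if it takes over 210 s, if anything falls off the work surface, if the arm or the gripper's body presses on something with over 40 N, if the wrist force passes 120 N, or if a joint passes its speed limit or range.

## Working session

There is one attempt and no reset: what is moved stays moved. The work goes in short steps, each a Python script; the robot and the scene stay as the last script left them, time stands still between calls to the robot, and variables do not carry over. Pictures are saved under pics/ and viewed, at most 15 in all, crops included, and the job is handed in when it is done.

```bash
ls; mkdir -p pics; python3 - <<'E'
from cell import robot
import cv2,json,numpy as np
for n in ["scene","side","wrist"]:
    im=robot.camera(n); cv2.imwrite(f"pics/{n}0.png",im[:,:,::-1])
    print(n,{k:(np.round(v,3).tolist() if not np.isscalar(v) else v) for k,v in robot.camera_params(n).items()})
o=robot.get_obs(); print(o)
E
```

```text
pics
scene {'fov_y': 53.88049416636506, 'cx': 320.70384167289836, 'cy': 243.69300264304007, 'world_to_cam': [[-0.38, 0.925, -0.0, 151.178], [0.547, 0.225, -0.806, -210.925], [-0.745, -0.307, -0.592, 1730.631], [0.0, 0.0, 0.0, 1.0]]}
side {'fov_y': 42.36571949000466, 'cx': 311.5190838697095, 'cy': 243.71029930271334, 'world_to_cam': [[-0.651, -0.759, 0.013, 356.892], [-0.583, 0.489, -0.649, 332.273], [0.486, -0.43, -0.761, 1379.146], [0.0, 0.0, 0.0, 1.0]]}
wrist {'fov_y': 61.76695499694527, 'cx': 317.42251750629396, 'cy': 235.7414607752833, 'hand_eye': [[-0.0, -0.964, -0.265, 68.129], [1.0, -0.0, 0.001, -0.987], [-0.001, -0.265, 0.964, 29.961], [0.0, 0.0, 0.0, 1.0]]}
{'clock': 0.15, 'joint_positions': array([-1.27309992e+00,  8.78115264e-02,  1.37192200e+00, -3.03549997e-05,
        1.68358566e+00, -1.03097455e-01]), 'dq': array([-0.00086584, -0.00304934, -0.00612445,  0.00161867, -0.00030739,
        0.00017724]), 'joint_torque': array([ 4.15327831e-04, -3.52373385e+01, -3.13679409e+01, -1.94838649e-04,
        8.02565482e-03,  1.43868499e-05]), 'tcp_pos': array([ 214.55053482, -506.33671793,  403.78581829]), 'tcp_rot': array([-8.57715555e-04,  9.79987615e-01,  1.99056596e-01, -9.88738440e-05]), 'wrist_force': array([-0.513925  , -0.23223955, -0.68197796]), 'ft_torque': array([ 0.05071193, -0.01884037, -0.03331555]), 'finger_force': 0.0, 'opening': 85.3751587836491}
```

View pics/scene0.png

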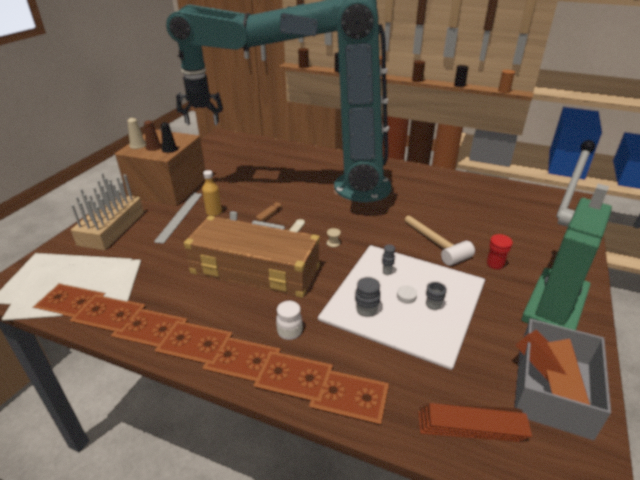

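View pics/side0.png

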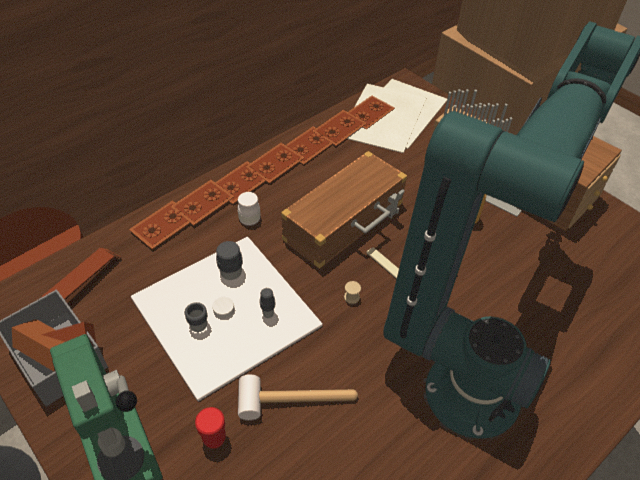

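Scene view: the case is at (255,255), with the board to its right. On the board are No. 5 in No. 6 at (368,295), No. 1 in No. 2 at (388,258), an open tube at (436,293) that is probably No. 4 alone, and the tin at (407,295). The look-alike is the red punch at (498,250). In the side view the handle is at (375,218) and the latch at (397,205).

```bash
cat > h.py <<'E'
from cell import robot
import numpy as np, cv2
from scipy.spatial.transform import Rotation as R
def rot(q): return R.from_quat(np.r_[q[1:],q[0]])
def quat(r): q=r.as_quat(); return [q[3],*q[:3]]
def down(a):
    "tool down with tool y (closing line) at world angle a from +x"
    y=np.array([np.cos(a),np.sin(a),0]); z=np.array([0,0,-1.]); return quat(R.from_matrix(np.c_[np.cross(y,z),y,z]))
def cam(n):
    p=robot.camera_params(n); f=240/np.tan(np.radians(p["fov_y"]/2)); 
    if n=="wrist":
        o=robot.get_obs(); T=np.eye(4); T[:3,:3]=rot(o["tcp_rot"]).as_matrix(); T[:3,3]=o["tcp_pos"]; C=T@np.array(p["hand_eye"])
    else: C=np.linalg.inv(np.array(p["world_to_cam"]))
    return dict(f=f,cx=p["cx"],cy=p["cy"],C=C)
def shot(n,path=None):
    c=cam(n); im=robot.camera(n)[:,:,::-1].copy()
    if path: cv2.imwrite("pics/"+path,im)
    return im,c
def onz(c,uv,z):
    d=c["C"][:3,:3]@np.array([(uv[0]-c["cx"])/c["f"],(uv[1]-c["cy"])/c["f"],1]); o=c["C"][:3,3]
    return o+d*(z-o[2])/d[2]
def proj(c,P):
    q=np.linalg.inv(c["C"])@np.r_[P,1]; return np.array([c["cx"]+c["f"]*q[0]/q[2],c["cy"]+c["f"]*q[1]/q[2]])
E
python3 - <<'E'
from h import *
s,d=cam("scene"),cam("side")
for uv in [(283,210),(320,237),(406,178),(369,153)]: print("case top",onz(d,uv,108).round())
for nm,c,uv,z in [("5",d,(229,250),88),("4",d,(195,309),74),("1",d,(267,294),88),("tin",d,(223,306),32),("5s",s,(368,286),100),("4s",s,(436,287),74),("1s",s,(388,250),100),("handle",d,(375,218),81),("jar",d,(249,200),75),("spool",d,(352,288),42),("glue",s,(210,180),150),("red",d,(210,417),89)]: print(nm,onz(c,uv,z).round())
for z in (12,):
  for uv in [(245,239),(132,298),(197,393),(321,322)]: print("board",onz(d,uv,z).round())
E
```

```text
case top [625.  32. 108.]
case top [495.  20. 108.]
case top [ 505. -297.  108.]
case top [ 642. -290.  108.]
5 [620. 208.  88.]
4 [536. 365.  74.]
1 [455. 218.  88.]
tin [528. 297.  32.]
5s [629. 218. 100.]
4s [539. 368.  74.]
1s [471. 223. 100.]
handle [ 470. -149.   81.]
jar [737.  60.  75.]
spool [363.  30.  42.]
glue [ 399. -369.  150.]
red [288. 492.  89.]
board [680. 121.  12.]
board [704. 448.  12.]
board [388. 468.  12.]
board [352. 139.  12.]
```

```bash
python3 - <<'E'
from h import *
for nm,p in [("b",[500,285,430]),("c",[480,-130,430])]:
    for a in (np.pi/2,-np.pi/2):
        print(nm,a,robot.inverse_kinematics(p,down(a)))
robot.move_to([480,-130,430],down(np.pi/2)); robot.sleep(.2)
im,c=shot("wrist","w_case.png"); np.save("c_case.npy",c,allow_pickle=True)
robot.move_to([500,285,430],down(np.pi/2)); robot.sleep(.2)
im,c=shot("wrist","w_board.png"); np.save("c_board.npy",c,allow_pickle=True)
print(robot.get_obs()["clock"],robot.get_obs()["tcp_pos"])
E
```

```text
b 1.5707963267948966 [ 4.19563717e-01  1.41070869e-01  1.26178305e+00 -4.44089210e-16
  1.73873873e+00 -1.15123261e+00]
b -1.5707963267948966 [ 4.19563717e-01  1.41070869e-01  1.26178305e+00 -4.44089210e-16
  1.73873873e+00  1.99036004e+00]
c 1.5707963267948966 [-3.78551835e-01 -3.42885442e-02  1.44537838e+00 -4.44089210e-16
  1.73050281e+00 -1.94934816e+00]
c -1.5707963267948966 [-3.78551835e-01 -3.42885442e-02  1.44537838e+00 -4.44089210e-16
  1.73050281e+00  1.19224449e+00]
3.875 [500.39320504 284.07595745 430.11734189]
```

View pics/w_case.png

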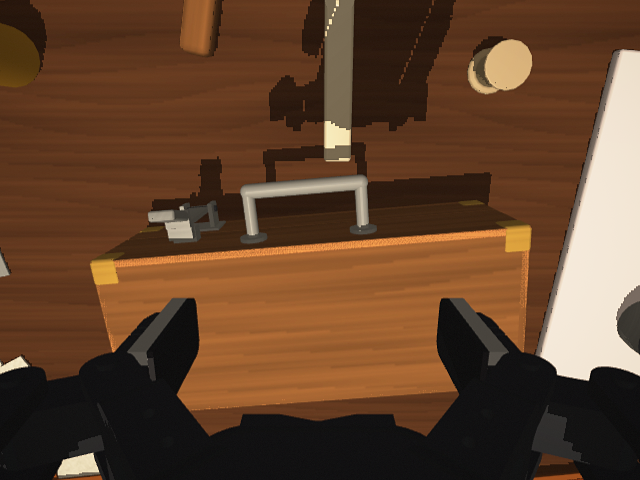

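View pics/w_board.png

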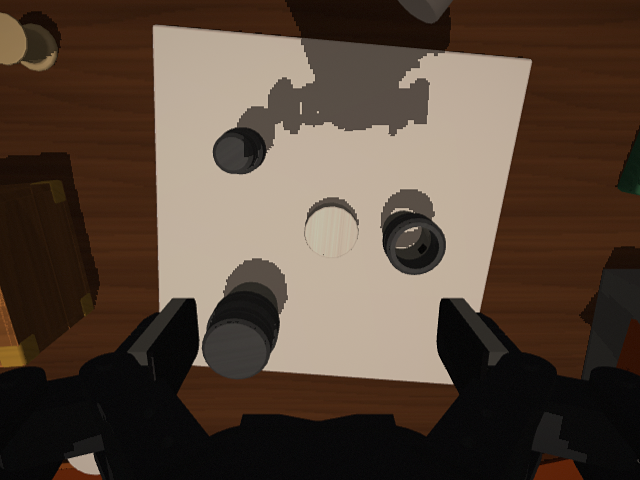

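Case view: the handle bar runs (247,190)–(363,182), the latch is near (185,218), and the lid's front top corners are at (92,262) and (531,227). Board view: the No. 5/6 head is at (236,348), No. 1/2 at (235,152), and tube 4 is empty at (415,245), so punch 3 is absent. The tin is at (331,231). What could be mistaken for a punch: the red one (not in this view), the tin, the spool at (515,65) in the case view, and the jar. None of them is dark-headed.

```bash
python3 - <<'E'
from h import *
c=np.load("c_case.npy",allow_pickle=True).item(); b=np.load("c_board.npy",allow_pickle=True).item()
for uv in [(92,262),(531,227),(110,261),(505,231)]: print("lid front top",onz(c,uv,107).round(1))
A,B=onz(c,(247,190),81),onz(c,(363,182),81); print("bar",A.round(1),B.round(1),np.linalg.norm(A-B))
print("tab?",onz(c,(160,216),96).round(1),onz(c,(207,210),96).round(1),onz(c,(180,232),96).round(1))
im=cv2.imread("pics/w_board.png"); g=cv2.cvtColor(im,cv2.COLOR_BGR2GRAY)
for nm,(x,y),z,r in [("5",(236,348),101,40),("1",(235,152),101,40),("4",(415,245),74,45)]:
    s=g[y-r:y+r,x-r:x+r].astype(float); 
    print(nm,onz(b,(x,y),z).round(1))
v=cv2.resize(im[100:400,180:480],(600,600),interpolation=cv2.INTER_CUBIC); v=cv2.convertScaleAbs(v,alpha=1.8,beta=20)
ic=cv2.imread("pics/w_case.png"); w=cv2.convertScaleAbs(cv2.resize(ic[190:250,130:230],(800,480),interpolation=cv2.INTER_CUBIC),alpha=1.3)
cv2.imwrite("pics/crop_b.png",v); cv2.imwrite("pics/crop_l.png",w)
E
```

```text
lid front top [ 514.8 -303.6  107. ]
lid front top [487.5  31.2 107. ]
lid front top [ 514.1 -289.6  107. ]
lid front top [490.5  12.  107. ]
bar [ 463.2 -185.9   81. ] [457.  -93.3  81. ] 92.7827524838668
tab? [ 481.  -251.7   96. ] [ 476.4 -214.9   96. ] [ 493.9 -237.4   96. ]
5 [614.1 216.5 101. ]
1 [452.8 224.9 101. ]
4 [532.3 367.8  74. ]
```

View pics/crop_b.png

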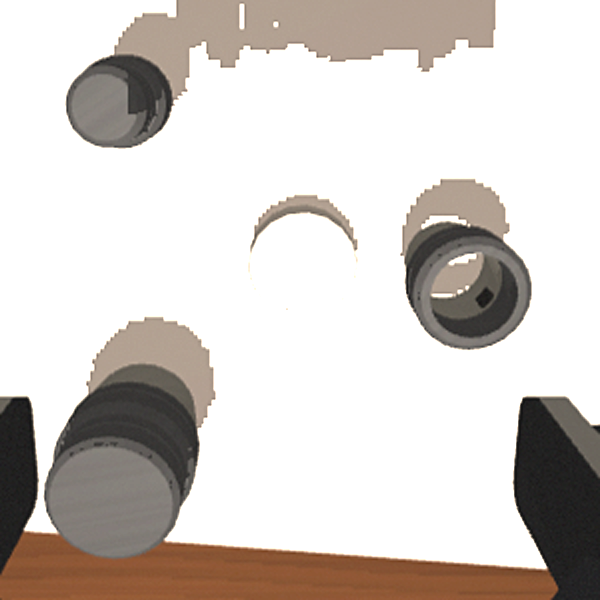

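View pics/crop_l.png

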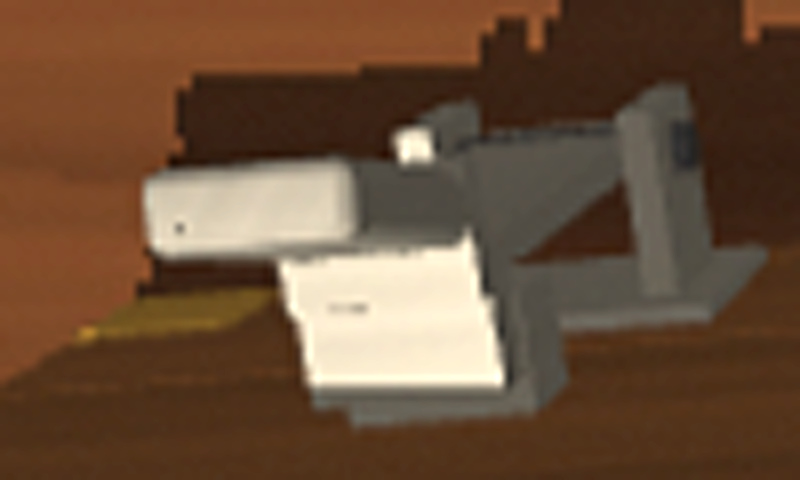

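```bash
cat >> h.py <<'E'
YAW=0.080; H=np.array([640.,-125.3,45.])
cx_=np.array([np.cos(YAW),np.sin(YAW),0]); cy_=np.array([-np.sin(YAW),np.cos(YAW),0])
def case(x,y,z): "case point: x,y from hinge middle, z above bench"; return H*[1,1,0]+cx_*x+cy_*y+[0,0,z]
def att(a,tilt=0):
    "tool down, closing line at angle a; tilt>0 leans finger tips toward case +x"
    return quat(R.from_rotvec(-cy_*tilt)*rot(down(a)))
def tcp(g,q): return np.array(g)-155*rot(q).as_matrix()[:,2]
def go(g,q): robot.move_to(list(tcp(g,q)),q)
def line(g,q,v=150,**k): return robot.servo_line(list(tcp(g,q)),velocity=v,attitude=q,**k)
def stat(s=""):
    o=robot.get_obs(); print(s,"t%.1f"%o["clock"],"tcp",o["tcp_pos"].round(1),"F",o["wrist_force"].round(1),"open %.1f ff %.1f"%(o["opening"],o["finger_force"]))
def tab(th): return case(-158-10*np.cos(th)-74*np.sin(th),-105,22+74*np.cos(th)-10*np.sin(th))
def bar(ph): return case(-180*np.cos(ph)+36*np.sin(ph),0,45+180*np.sin(ph)+36*np.cos(ph))
E
python3 - <<'E'
from h import *
q=att(YAW+np.pi/2); up=np.array([0,0,8.])
c=np.load("c_case.npy",allow_pickle=True).item()
print("tabtop px pred",proj(c,tab(0)+[0,0,17]),"meas (161,216)")
# reach checks for lid, tilt 45deg
print(rot(att(YAW,.8)).as_matrix()[:,2].round(2))
for ph in (0,.5,1,1.6):
    for t in (.8-.3*ph,): print(ph,[robot.inverse_kinematics(list(tcp(bar(ph),att(a,t))),att(a,t)) is not None for a in (YAW,YAW+np.pi)])
go(tab(0)+[0,0,100],q); line(tab(0)+up,q,80); stat("at tab")
robot.close_gripper(25); stat("closed")
E
```

```text
tabtop px pred [162.53230346 220.90746027] meas (161,216)
[ 0.72  0.06 -0.7 ]
0 [True, True]
0.5 [True, True]
1 [True, True]
1.6 [True, False]
at tab t7.1 tcp [ 481.2 -243.5  259.8] F [0.3 0.9 1. ] open 85.4 ff 0.0
closed t7.7 tcp [ 481.  -244.4  259.5] F [-0.4 -4.8  0.5] open 19.1 ff 29.8
```

```bash
cat >> h.py <<'E'
def tabg(th,r=82): return case(-158-10*np.cos(th)-r*np.sin(th),-105,22+r*np.cos(th)-10*np.sin(th))
E
python3 - <<'E'
from h import *
q=att(YAW+np.pi/2)
for th in np.linspace(0,.87,7)[1:]:
    line(tabg(th),q,60)
stat("out"); robot.ungrasp(); line(tabg(.87)+[0,0,90],q,150)
t0=.8; q=att(YAW,t0); b=bar(0); ax=rot(q).as_matrix()[:,2]
go(b-ax*80,q); line(b,q,80); stat("at bar"); shot("scene","s_bar.png"); robot.close_gripper(40); stat("grip")
E
```

```text
out t9.8 tcp [ 421.9 -249.3  222.9] F [-1.5 -6.6  1.7] open 19.5 ff 30.5
at bar t13.3 tcp [ 349.8 -148.7  189.3] F [-0.1 -0.4  0.5] open 85.2 ff 0.0
grip t14.0 tcp [ 349.5 -148.6  188.7] F [-3.2 -0.8 -0.2] open 10.6 ff 39.0
```

View pics/s_bar.png

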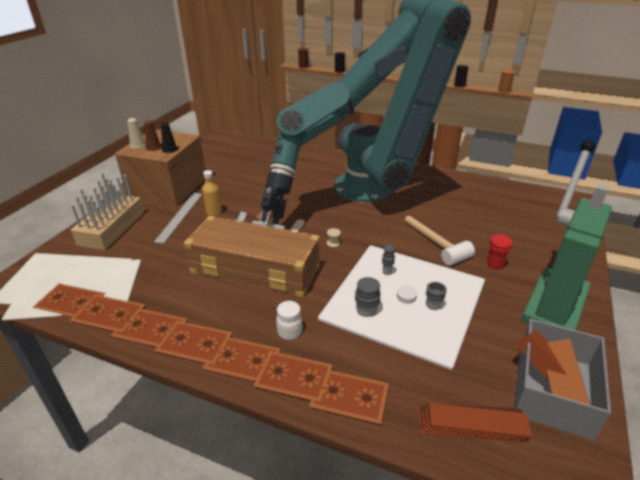

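The tilted gripper holds the bar at about (268,210) with an opening near the bar's diameter, and nothing else has moved. I'll raise the lid next.

```bash
python3 - <<'E'
from h import *
for ph in np.linspace(0,1.58,15)[1:]:
    q=att(YAW,.8-.3*ph); 
    if line(bar(ph),q,90,contact_N=60): print("stop",ph); break
    f=robot.get_obs()["wrist_force"]; print(round(ph,2),f.round(0))
stat("up")
E
```

```text
0.11 [-4. -2. -1.]
0.23 [-9. -3.  0.]
0.34 [-9. -3.  2.]
0.45 [-8. -1.  3.]
0.56 [-5. -1.  2.]
0.68 [-3. -0.  0.]
0.79 [-3. -0.  3.]
0.9 [-2.  2.  3.]
1.02 [-3.  3.  5.]
1.13 [-2.  3.  4.]
1.24 [1. 3. 3.]
1.35 [-1.  3.  1.]
1.47 [ 0.  3. -0.]
1.58 [ 0.  4. -2.]
up t20.1 tcp [ 627.9 -126.2  371. ] F [ 0.5  3.8 -2. ] open 10.6 ff 40.6
```

```bash
python3 - <<'E'
from h import *
q=att(YAW,.8-.3*1.58); ax=rot(q).as_matrix()[:,2]
robot.ungrasp(); line(bar(1.58)-ax*70,q,150)
q=att(YAW+np.pi/2); robot.move_to([500,-130,430],q); robot.sleep(.2)
im,c=shot("wrist","w_open.png"); np.save("c_open.npy",c,allow_pickle=True); stat()
E
```

```text
t23.1 tcp [ 500.1 -130.   429.9] F [-0.  -0.7  0. ] open 85.3 ff 0.0
```

View pics/w_open.png

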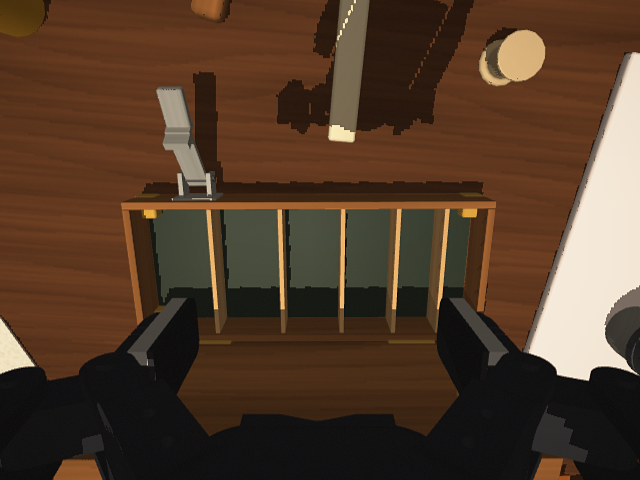

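The lid stands open and the latch is out at (170,110). The rim's front corners are at (122,203) and (495,202), and the divider tops meet the front wall at columns 209, 280, 343, 399 and 447, row ~209.

```bash
python3 - <<'E'
from h import *
c=np.load("c_open.npy",allow_pickle=True).item()
def loc(P): d=P-H; return np.round([d@cx_,d@cy_],1)
for uv in [(122,203),(495,202)]: print("rim",loc(onz(c,uv,45)))
im=cv2.imread("pics/w_open.png")
for row in (215,240):
    r=im[row].astype(int); m=(r[:,2]>170)&(r[:,2]-r[:,0]>50); xs=np.flatnonzero(m)
    for g in np.split(xs,np.flatnonzero(np.diff(xs)>3)+1): print(row,g[0],g[-1],loc(onz(c,((g[0]+g[-1])/2,row),40 if 150<g[0]<460 else 45)))
w=[33,40,47,54,61,68]
for wall,d in ((7,4),(6,4.4),(8,3.6)):
    y=168.5-wall; o=[]; dv=[]
    for k in w: o.append(y-k/2); y-=k; dv.append(y-d/2); y-=d
    print(wall,np.round(o,1),np.round(dv,1))
E
```

```text
rim [-138.8 -167.8]
rim [-139.7  166.8]
215 123 123 [-127.8 -168.4]
215 146 155 [-127.8 -143.5]
215 207 210 [-126.7  -92.4]
215 278 281 [-126.7  -27.2]
215 341 344 [-126.7   30.6]
215 397 400 [-126.7   81.9]
215 445 448 [-126.7  126. ]
215 462 476 [-127.8  144.7]
240 209 212 [-102.8  -92.3]
240 279 282 [-102.8  -26.9]
240 341 344 [-102.8   31. ]
240 396 399 [-102.8   82.3]
240 443 446 [-102.8  126.2]
7 [ 145.   104.5   57.     2.5  -59.  -127.5] [ 126.5   82.5   31.5  -26.5  -91.5 -163.5]
6 [ 146.   105.1   57.2    2.3  -59.6 -128.5] [ 127.3   82.9   31.5  -26.9  -92.3 -164.7]
8 [ 144.   103.9   56.8    2.7  -58.4 -126.5] [ 125.7   82.1   31.5  -26.1  -90.7 -162.3]
```

```bash
cat >> h.py <<'E'
BAY={1:144.6,2:104.1,3:56.6,4:2.1,5:-59.4,6:-127.9}
DIA={1:30,2:37,3:44,4:51,5:58,6:65}
Q0=att(YAW)
def find(xy,z,d,name,hov=400,it=2):
    "hover over xy, find the circle of diameter d at height z; returns xy and annotated crop"
    xy=np.array(xy,float)[:2]
    for k in range(it):
        robot.move_to([*xy,hov],Q0); robot.sleep(.15)
        im,c=shot("wrist"); p=proj(c,[*xy,z]); dep=(np.linalg.inv(c["C"])@np.r_[xy,z,1])[2]; r=c["f"]*d/2/dep
        g=cv2.GaussianBlur(cv2.cvtColor(im,cv2.COLOR_BGR2GRAY),(3,3),0); g=cv2.convertScaleAbs(g,alpha=1.8)
        h=cv2.HoughCircles(g,cv2.HOUGH_GRADIENT_ALT,1,8,param1=120,param2=.6,minRadius=int(r*.9-1),maxRadius=int(r*1.1+2))
        if h is None: h=np.zeros((1,0,3))
        h=h.reshape(-1,3); print(name,"pred",p.round(),"r %.1f"%r,"found",h.round(1).tolist()[:5])
        if len(h): 
            b=h[np.argmin(np.hypot(*(h[:,:2]-p).T))]; xy=onz(c,b[:2],z)[:2]; cv2.circle(im,(int(round(b[0])),int(round(b[1]))),int(round(b[2])),(0,255,0),1)
    x,y=p.astype(int); cv2.imwrite("pics/f_%s.png"%name,im[max(0,y-120):y+120,max(0,x-120):x+120])
    print(name,"->",xy.round(1)); return xy
E
python3 - <<'E'
from h import *
find((534,366),74,51,"4"); find((617,215),101,58,"5"); find((453,223),101,30,"1"); stat()
t=[cv2.resize(cv2.imread(f"pics/f_{k}.png"),(266,266)) for k in "451"]; cv2.imwrite("pics/mos.png",cv2.convertScaleAbs(np.hstack(t),alpha=1.5))
E
```

```text
4 pred [316. 218.] r 33.7 found [[318.0, 212.0, 33.599998474121094], [393.0, 380.0, 35.29999923706055]]
4 pred [316. 219.] r 33.7 found [[315.0, 218.0, 32.900001525878906], [391.0, 388.0, 36.0], [217.0, 387.0, 34.70000076293945], [372.0, 358.0, 33.70000076293945], [388.0, 366.0, 32.099998474121094]]
4 -> [534.1 371.1]
5 pred [317. 231.] r 41.8 found [[318.0, 221.0, 42.0], [195.0, 358.0, 42.099998474121094]]
5 pred [316. 228.] r 41.9 found [[314.0, 234.0, 40.70000076293945]]
5 -> [615.5 217.5]
1 pred [314. 227.] r 21.7 found [[315.0, 226.0, 21.200000762939453], [429.0, 36.0, 22.200000762939453], [316.0, 215.0, 22.899999618530273], [208.0, 405.0, 21.0]]
1 pred [316. 228.] r 21.7 found [[317.0, 227.0, 21.100000381469727], [316.0, 214.0, 22.200000762939453], [210.0, 402.0, 19.799999237060547]]
1 -> [454.  224.3]
 t28.6 tcp [453.6 223.9 400. ] F [-0.6 -0.1 -0.7] open 85.6 ff 0.0
```

View pics/mos.png

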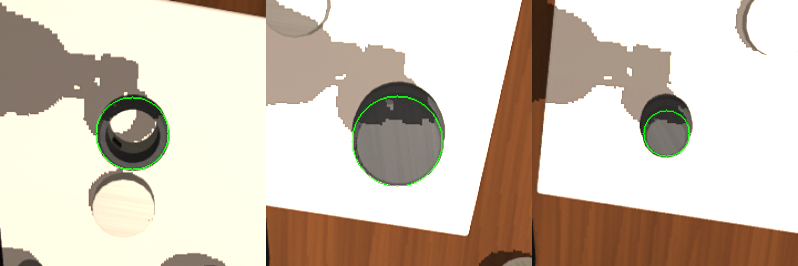

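Left to right, the crops show tube 4 (bore open), dark-headed No. 5 in 6, and dark-headed No. 1 in 2. The circles fit the tops and none of the heads is red. I'll start with No. 1.

```bash
cat >> h.py <<'E'
HT={1:89,2:62,3:89,4:62,5:89,6:62}
def pick(k,xy,d,force):
    z=12+HT[k]-d; g=np.array([*xy,z]); line(g+[0,0,60],Q0,250); line(g,Q0,80); robot.close_gripper(force); stat("grip %d"%k)
    line(g+[0,0,80],Q0,45 if k%2 else 100); stat("lift %d"%k); line(g+[0,0,110],Q0,150)
def place(k,d,f0=60):
    gz=6+HT[k]-d; tz=110+12+HT[k]-d
    line([500,120,tz],Q0,250); p=case(-80,BAY[k],0)
    line(p+[0,0,tz],Q0,250); line(p+[0,0,gz+12],Q0,150); hit=line(p+[0,0,gz-4],Q0,25,contact_N=6)
    stat("down %d hit %s want z %.1f"%(k,hit,gz+155)); robot.ungrasp(); line(p+[0,0,gz+110],Q0,250)
E
python3 - <<'E'
from h import *
pick(1,(454,224.3),6,40); shot("scene","s_l1.png")
E
```

```text
grip 1 t30.6 tcp [454.  224.3 250.5] F [-1.3  0.   2. ] open 28.8 ff 39.4
lift 1 t32.5 tcp [453.9 224.3 329.6] F [-0.3  0.5 -2. ] open 28.4 ff 39.7
```

```bash
python3 - <<'E'
from h import *
place(1,6)
xy=find((454,224.3),74,37,"2")
a=cv2.imread("pics/f_2.png"); a=cv2.resize(a,(400,400)); b=cv2.resize(cv2.imread("pics/s_l1.png")[180:340,180:500],(800//1,400))[:, :400*2]
im,c=shot("scene"); b=cv2.resize(im[180:340,180:500],(400,200)); o=np.zeros((400,800,3),np.uint8); o[:,:400]=a; o[:200,400:]=b; o[200:,400:]=cv2.resize(cv2.imread("pics/s_l1.png")[180:340,300:500],(400,200)); cv2.imwrite("pics/m2.png",o)
E
```

```text
down 1 hit True want z 244.0 t35.5 tcp [548.8  12.4 244.5] F [-1.2 -0.2  4.2] open 28.5 ff 40.5
2 pred [316. 217.] r 24.6 found [[315.0, 216.0, 24.5], [446.0, 25.0, 24.5], [430.0, 34.0, 25.200000762939453], [206.0, 409.0, 24.5], [27.5, 155.0, 24.299999237060547]]
2 pred [316. 219.] r 24.5 found [[317.0, 220.0, 24.399999618530273], [433.0, 38.0, 25.0], [444.0, 23.0, 25.0], [208.0, 407.0, 22.700000762939453]]
2 -> [453.6 224.1]
```

View pics/m2.png

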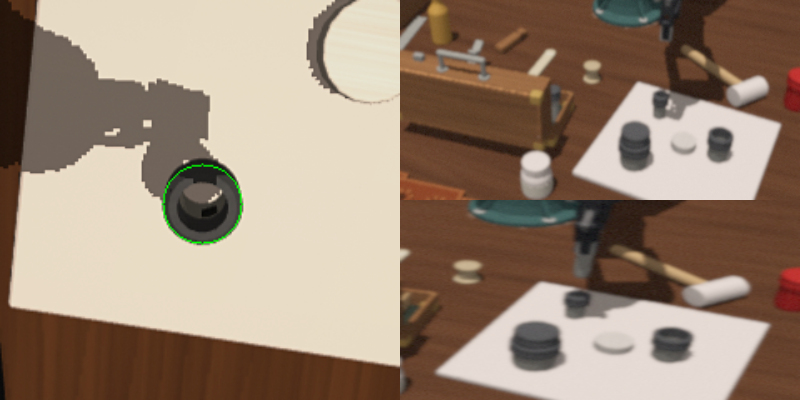

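Tube 2 stands empty and undisturbed at (202,205) in the crop. No. 1 is set down in its bay at the expected height. Next are tube 2, tube 4, then No. 5.

```bash
python3 - <<'E'
from h import *
pick(2,(453.6,224.1),14,50); place(2,14)
xy=find((534.1,371.1),74,51,"4"); pick(4,xy,14,60); place(4,14)
xy=find((615.5,217.5),101,58,"5",it=3); stat()
E
```

```text
grip 2 t40.4 tcp [453.7 224.1 215.7] F [-0.9 -0.8  4.7] open 37.9 ff 49.9
lift 2 t41.3 tcp [453.3 224.  293.9] F [ 0.2 -0.6 -4.3] open 38.1 ff 50.5
down 2 hit True want z 209.0 t44.4 tcp [552.  -28.  209.7] F [-0.4 -0.1  4.3] open 38.1 ff 51.3
4 pred [316. 217.] r 33.8 found [[317.0, 217.0, 33.5], [393.0, 385.0, 35.599998474121094], [387.0, 367.0, 32.29999923706055], [64.0, 179.0, 35.0]]
4 pred [316. 219.] r 33.7 found [[316.0, 216.0, 32.79999923706055], [393.0, 389.0, 36.400001525878906], [386.0, 369.0, 32.20000076293945]]
4 -> [534.5 373.1]
grip 4 t49.7 tcp [534.5 373.3 216.1] F [-1.4  0.2  3.2] open 50.2 ff 64.2
lift 4 t50.6 tcp [534.2 372.9 293.7] F [ 0.4  0.6 -4.7] open 50.1 ff 63.5
down 4 hit True want z 209.0 t54.6 tcp [ 560.2 -129.7  210. ] F [-0.7 -0.1  4.3] open 49.9 ff 64.2
5 pred [316. 225.] r 42.1 found [[316.0, 223.0, 41.20000076293945], [101.0, 309.0, 42.599998474121094], [190.0, 355.0, 42.20000076293945], [533.0, 310.0, 41.70000076293945], [406.0, 373.0, 41.900001525878906]]
5 pred [316. 227.] r 41.9 found [[318.0, 231.0, 40.70000076293945], [95.0, 315.0, 40.79999923706055], [83.0, 318.0, 43.400001525878906]]
5 pred [316. 228.] r 41.9 found [[315.0, 226.0, 40.79999923706055], [198.0, 355.0, 44.599998474121094]]
5 -> [615.4 217.8]
 t58.1 tcp [616.4 216.7 400. ] F [-0.5  0.1  0.4] open 85.4 ff 0.0
```

```bash
python3 - <<'E'
from h import *
pick(5,(615.4,217.3),10,90); im,_=shot("scene"); place(5,10)
xy=find((615.4,217.3),74,65,"6",it=2); stat()
a=cv2.resize(cv2.imread("pics/f_6.png"),(400,400)); o=np.zeros((400,800,3),np.uint8); o[:,:400]=a; o[:200,400:]=cv2.resize(im[180:340,180:500],(400,200))
im,_=shot("side"); o[200:,400:]=cv2.resize(im[140:300,180:500],(400,200)); cv2.imwrite("pics/m6.png",o)
E
```

```text
grip 5 t60.0 tcp [615.5 217.4 247.5] F [-1.2 -0.   4.9] open 55.6 ff 97.2
lift 5 t61.9 tcp [615.4 217.3 325.5] F [-0.4 -0.1 -4.7] open 55.7 ff 96.5
down 5 hit True want z 240.0 t65.8 tcp [ 565.2 -191.2  241.5] F [ 0.4 -0.5  4.9] open 55.8 ff 98.0
6 pred [316. 217.] r 43.0 found [[313.0, 215.0, 41.29999923706055], [90.0, 309.0, 43.900001525878906], [85.0, 318.0, 43.29999923706055]]
6 pred [316. 219.] r 43.0 found [[318.0, 220.0, 41.400001525878906], [107.0, 314.0, 42.29999923706055], [95.0, 313.0, 41.79999923706055], [193.0, 355.0, 43.900001525878906], [84.0, 314.0, 44.20000076293945]]
6 -> [614.1 217.6]
 t69.0 tcp [612.9 218.5 400. ] F [ 0.4 -0.4 -1.7] open 85.0 ff 0.0
```

View pics/m6.png

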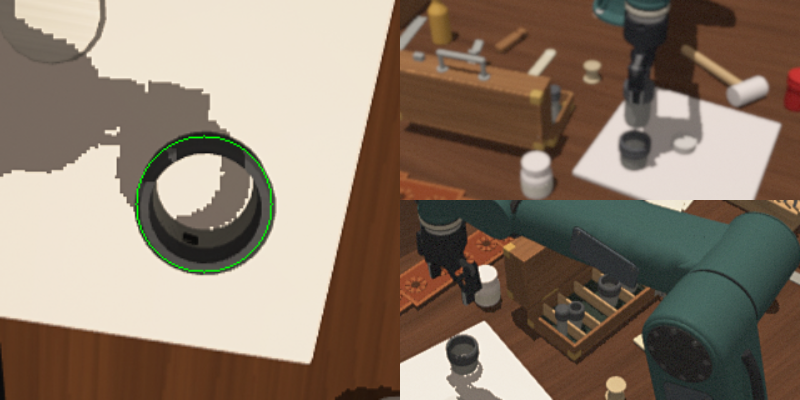

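Tube 6 is empty at (205,205) in the crop and still in place. Bays 1, 2, 4 and 5 hold upright punches in the side crop. I'll pick No. 6 and then check the case.

```bash
python3 - <<'E'
from h import *
pick(6,(614.4,217.6),14,90); place(6,14)
q=att(YAW+np.pi/2); robot.move_to([490,-130,430],q); robot.sleep(.2)
im,c=shot("wrist","w_full.png"); np.save("c_full.npy",c,allow_pickle=True); stat()
E
```

```text
grip 6 t70.9 tcp [614.7 217.8 217.1] F [-1.6 -0.2  5.9] open 66.4 ff 101.7
lift 6 t71.8 tcp [614.1 217.5 293.6] F [ 0.6 -0.2 -6.8] open 66.3 ff 101.7
down 6 hit True want z 209.0 t75.9 tcp [ 570.8 -259.1  212.3] F [-0.7 -0.   4.4] open 66.5 ff 103.5
 t78.4 tcp [ 490.2 -130.3  429.4] F [-0.1 -0.1 -0.2] open 85.6 ff 0.0
```

View pics/w_full.png

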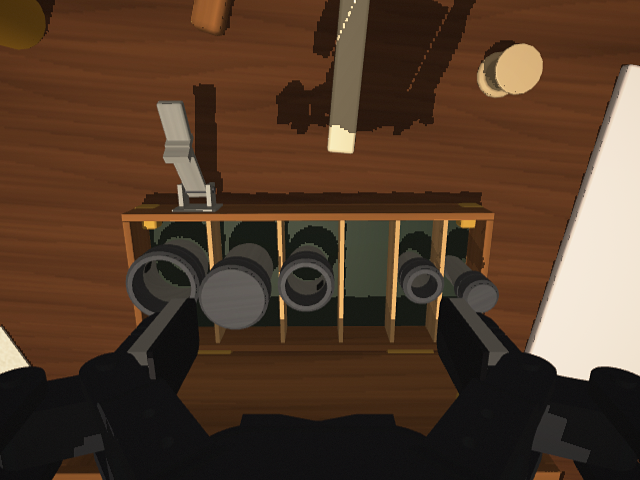

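All five heads are visible at 6 (165,282), 5 (234,297), 4 (306,286), 2 (423,284) and 1 (482,295), with bay 3 empty. I'll compare these with the pixels expected for upright punches, then shut the lid.

```bash
python3 - <<'E'
from h import *
c=np.load("c_full.npy",allow_pickle=True).item()
for k in (6,5,4,2,1): print(k,proj(c,case(-80,BAY[k],6+HT[k])).round())
qs=lambda ph: att(YAW,.8-.3*ph)
q=qs(1.58); ax=rot(q).as_matrix()[:,2]; b=bar(1.58)
go(b-ax*100,q); line(b,q,90,contact_N=15); stat("bar"); robot.close_gripper(40); stat("grip")
E
```

```text
6 [164. 285.]
5 [235. 298.]
4 [311. 285.]
2 [426. 285.]
1 [483. 297.]
bar t81.1 tcp [ 628.1 -126.3  372.6] F [ 0.6 -0.4  0.6] open 85.3 ff 0.0
grip t81.7 tcp [ 628.3 -126.2  372. ] F [1.3 0.2 0.2] open 10.9 ff 38.9
```

```bash
python3 - <<'E'
from h import *
for ph in np.linspace(1.58,0,15)[1:]:
    q=att(YAW,.8-.3*ph)
    if line(bar(ph),q,80,contact_N=40): print("stop",ph)
    print(round(ph,2),robot.get_obs()["wrist_force"].round(0))
stat("shut"); robot.ungrasp(); ax=rot(q).as_matrix()[:,2]; line(bar(0)-ax*90,q,150)
q=att(YAW+np.pi/2); robot.move_to([440,-150,400],q); robot.sleep(.2)
im,c=shot("wrist","w_shut.png"); np.save("c_shut.npy",c,allow_pickle=True); stat()
E
```

```text
1.47 [2. 1. 3.]
1.35 [ 1. -1.  6.]
1.24 [0. 1. 7.]
1.13 [0. 1. 6.]
1.02 [-2.  0.  5.]
0.9 [-4. -1.  6.]
0.79 [-3. -1.  6.]
0.68 [-3. -4.  4.]
0.56 [-0. -5. -1.]
0.45 [ 0. -5. -1.]
0.34 [ 1. -7. -3.]
0.23 [-5.  4. 22.]
stop 0.11285714285714277
0.11 [6. 1. 3.]
0.0 [11. -4. -4.]
shut t88.5 tcp [ 350.2 -149.   189. ] F [10.9 -3.6 -4.4] open 10.1 ff 42.5
 t91.0 tcp [ 438.6 -150.5  398.9] F [ 1.  -0.3 -0.1] open 85.3 ff 0.0
```

View pics/w_shut.png

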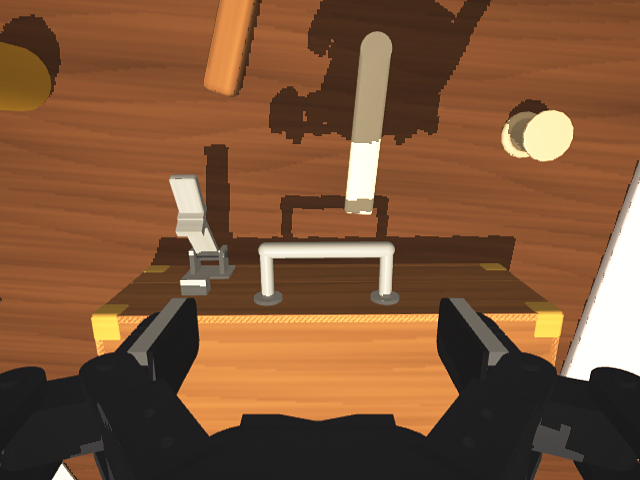

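The latch is still out and the lid looks down, with the bar at (262–390,249). But a force spike at lid angle 0.1–0.2 means something may have been caught. I'll check whether the lid is fully shut and reopen it to look.

```bash
python3 - <<'E'
from h import *
c=np.load("c_shut.npy",allow_pickle=True).item()
print("bar ends pred",proj(c,bar(0)+cy_*45),proj(c,bar(0)-cy_*45),"ang+.05",proj(c,bar(.05)))
print("corners pred",proj(c,case(-140,168.5,107)),proj(c,case(-140,-168.5,107)))
q=att(YAW,.8); ax=rot(q).as_matrix()[:,2]; b=bar(0)
go(b-ax*80,q); line(b,q,90); robot.close_gripper(40); stat("grip")
for ph in np.linspace(0,1.58,15)[1:]:
    q=att(YAW,.8-.3*ph)
    if line(bar(ph),q,120,contact_N=60): print("stop",ph); break
ax=rot(q).as_matrix()[:,2]; robot.ungrasp(); line(bar(1.58)-ax*70,q,200)
q=att(YAW+np.pi/2); robot.move_to([490,-130,430],q); robot.sleep(.2)
im,c=shot("wrist","w_full2.png"); stat()
cv2.imwrite("pics/m7.png",cv2.convertScaleAbs(cv2.resize(im[190:350,100:520],(798,304)),alpha=1.5))
E
```

```text
bar ends pred [387.1793306  249.27048779] [267.26014513 249.65774626] ang+.05 [327.52067052 255.76843323]
corners pred [563.6881002  313.00843973] [ 92.02553376 314.57392486]
grip t93.5 tcp [ 349.5 -148.6  188.7] F [-4.7 -0.6  2.1] open 10.4 ff 39.1
 t101.5 tcp [ 490.1 -130.   429.9] F [0.3 0.3 0.1] open 85.5 ff 0.0
```

View pics/m7.png

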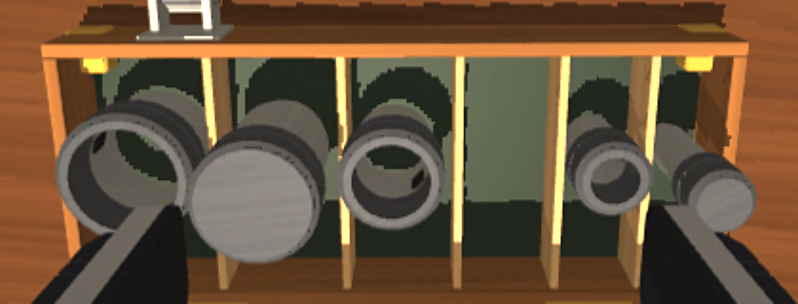

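All five are still upright in their bays and the lid had shut fully. I'll compare the before and after positions to find what rubbed.

```bash
python3 - <<'E'
from h import *
c0=np.load("c_full.npy",allow_pickle=True).item(); c1=cam("wrist")
for nm,c in (("w_full.png",c0),("w_full2.png",c1)):
    g=cv2.convertScaleAbs(cv2.cvtColor(cv2.imread("pics/"+nm),cv2.COLOR_BGR2GRAY),alpha=2.5)
    for k in (6,5,4,2,1):
        z=6+HT[k]; P=case(-80,BAY[k],z); p=proj(c,P); r=c["f"]*DIA[k]/2/(np.linalg.inv(c["C"])@np.r_[P,1])[2]
        h=cv2.HoughCircles(cv2.GaussianBlur(g,(3,3),0),cv2.HOUGH_GRADIENT_ALT,1,3,param1=100,param2=.3,minRadius=int(r*.9-1),maxRadius=int(r*1.1+1))
        h=h.reshape(-1,3) if h is not None else np.zeros((0,3)); h=h[np.hypot(*(h[:,:2]-p).T)<12]
        for b in h:
            d=onz(c,b[:2],z)-H; print(nm,k,"r %.1f/%.1f"%(b[2],r),"case x %.1f y %.1f (bay %.1f)"%(d@cx_,d@cy_,BAY[k]))
E
```

```text
w_full.png 6 r 35.4/36.7 case x -73.4 y -132.1 (bay -127.9)
w_full.png 5 r 34.1/35.3 case x -82.3 y -59.4 (bay -59.4)
w_full.png 4 r 27.0/28.8 case x -78.0 y -2.9 (bay 2.1)
w_full.png 4 r 28.8/28.8 case x -74.2 y 6.0 (bay 2.1)
w_full.png 2 r 19.6/20.9 case x -78.0 y 102.8 (bay 104.1)
w_full.png 2 r 20.8/20.9 case x -86.5 y 96.0 (bay 104.1)
w_full2.png 6 r 35.9/36.6 case x -83.0 y -122.3 (bay -127.9)
w_full2.png 6 r 36.5/36.6 case x -75.4 y -130.2 (bay -127.9)
w_full2.png 5 r 33.7/35.2 case x -80.7 y -61.9 (bay -59.4)
w_full2.png 4 r 28.2/28.7 case x -83.1 y -2.7 (bay 2.1)
w_full2.png 4 r 27.6/28.7 case x -77.3 y -3.6 (bay 2.1)
w_full2.png 2 r 19.4/20.8 case x -78.3 y 103.1 (bay 104.1)
w_full2.png 2 r 20.5/20.8 case x -86.8 y 95.4 (bay 104.1)
w_full2.png 1 r 18.5/18.2 case x -85.1 y 139.2 (bay 144.6)
```

No. 6 stood about 4 mm to the right, so the lid wall nudged it inward by about 2 mm. It's clear and upright now. I'll shut the lid again and then swing the latch home.

```bash
python3 - <<'E'
from h import *
q=att(YAW,.8-.3*1.58); ax=rot(q).as_matrix()[:,2]; b=bar(1.58)
go(b-ax*100,q); line(b,q,90,contact_N=15); robot.close_gripper(40)
for ph in np.r_[np.linspace(1.58,.34,12)[1:],.25,.17,.1,.05,0,-.01]:
    q=att(YAW,.8-.3*ph)
    if line(bar(ph),q,80 if ph>.3 else 40,contact_N=40): print("stop",ph)
    if ph<.4: print(round(ph,2),robot.get_obs()["wrist_force"].round(0))
stat("shut"); robot.ungrasp(); ax=rot(q).as_matrix()[:,2]; line(bar(0)-ax*90,q,150)
q=att(YAW+np.pi/2); g=tabg(.87)
go(g+[0,0,110],q); line(g,q,80,contact_N=15); stat("tab"); robot.close_gripper(25); stat("grip")
E
```

```text
0.34 [ 0. -6. -3.]
0.25 [ 2. -5. -1.]
0.17 [ 4. -6. -3.]
0.1 [ 1. -6. -2.]
0.05 [ 1. -5. -1.]
0.0 [ 3. -4. -2.]
-0.01 [-8. -3.  8.]
shut t113.0 tcp [ 349.2 -148.8  187.7] F [-7.6 -2.7  8.4] open 10.4 ff 43.9
tab t116.9 tcp [ 422.2 -248.3  222.9] F [0.1 0.4 0.4] open 85.1 ff 0.0
grip t117.5 tcp [ 422.1 -249.2  222.8] F [-0.4 -5.  -0.4] open 19.3 ff 29.1
```

Shut smoothly this time, with no spike. Next I'll swing the latch home.

```bash
python3 - <<'E'
from h import *
q=att(YAW+np.pi/2)
for th in [.72,.58,.44,.3,.15,.05,0,-.03,-.06]:
    if line(tabg(th),q,60,contact_N=20): print("stop",th)
    if th<.1: print(th,robot.get_obs()["wrist_force"].round(1),robot.get_obs()["tcp_pos"].round(1))
robot.ungrasp(); line(tabg(0)+[0,0,100],q,150); robot.move_to([440,-150,400],q); robot.sleep(.2)
im,c=shot("wrist"); stat()
print("tab top pred th=0,.1",proj(c,tab(0)+[0,0,17]),proj(c,tab(.1)+[0,0,17]),"bar",proj(c,bar(0)))
im2,_=shot("scene"); o=np.zeros((500,800,3),np.uint8); o[:,:480]=cv2.resize(im[200:330,100:225],(480,500)); o[:240,480:]=cv2.resize(im2[180:360,180:420],(320,240)); o[240:480,480:]=cv2.resize(im[200:440,60:580],(320,240)); cv2.imwrite("pics/m9.png",o)
E
```

```text
0.05 [-1.  -6.3 -2. ] [ 476.3 -244.9  257.8]
0 [-1.9 -6.1 -2.3] [ 480.2 -244.6  258.4]
-0.03 [-2.9 -5.2 -0. ] [ 482.4 -244.4  258.7]
-0.06 [-8.8 -5.8  2.9] [ 483.5 -244.4  258.6]
 t122.5 tcp [ 440.3 -150.8  398.7] F [ 1.2  0.2 -0.5] open 85.5 ff 0.0
tab top pred th=0,.1 [174.8778071  278.27834056] [174.53714521 267.42069845] bar [328.03771247 247.42871191]
```

View pics/m9.png

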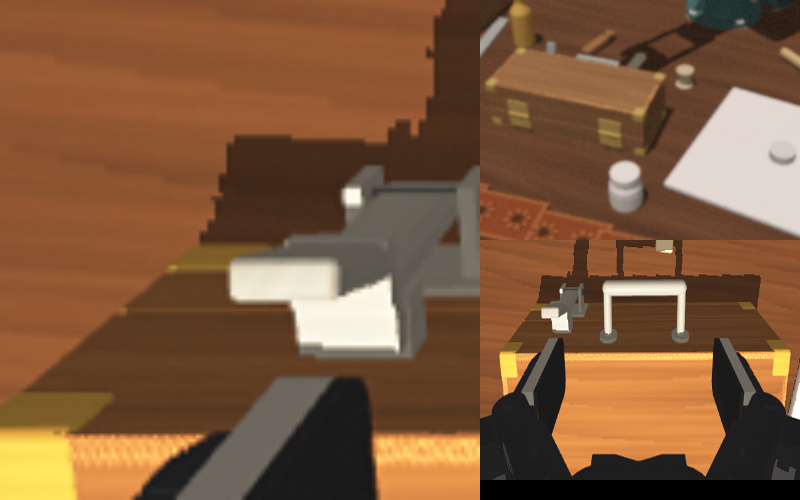

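The latch tab is at the same calibrated offset as it was at the start (about –5 px), and it was pushed onto its stop. The lid is shut, and only the tin is left on the board.

```bash
python3 -c "
from cell import robot
print(robot.job_done())"
```

```text
the job is handed in; nothing more can be done
None
```

The five punches present (1, 2, 4, 5 and 6) stand upright in their bays with bay 3 empty, since No. 3 was absent; the lid is shut, the latch is home, and I handed the job in at about 123 s, having reopened the lid once after it nudged No. 6.

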